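Snap the salt-and-pepper carrier onto the hook inside the pegboard cabinet

TASK

Take the salt-and-pepper carrier by its grip tab, lower it through the narrow top opening of the little pegboard cabinet and hang its cross bar on the snap hook inside: press it slowly and gently down past the sprung gate until the gate snaps shut over the bar, hold it pressed home for about half a second with about 10 N (never over 20 N), then let go. Feel for the hook, as its height is not known exactly; touch nothing of the cabinet's wooden frame with the carrier or the robot, and leave the other things on the table where they are.

Things in the scene. Friction and masses are not known exactly. Their poses are not given: they have to be found in the camera images.
- carrier: Salt-and-pepper carrier, about 150 g, 148 mm tall, standing on its two glass shakers (34 mm across, 52 mm tall with steel caps, centred at y = +-31 mm). Nothing lies between the shakers: a gap of 28 mm, open from below up to the cross bar, takes the hook. Origin: on the underside, midway between the shakers; z up, y along the cross bar. It is alike both ways round; either may face out.
- bar (a point): Middle of the cross bar on its axis, 68 mm above the carrier's underside; axes as the carrier. The bar is a straight steel rod 6 mm thick along y, joining the shakers' short stems at y = +-31 mm. Two wires 4 mm thick rise from it at y = +-22 mm and lean in above height 98 mm to the grip tab. The shakers reach 17 mm either side of the bar in x.
- tab (a point): Centre of the grip on the wooden tab, 134 mm above the carrier's underside (66 mm above the bar); axes as the carrier. The tab is 10 (x) x 24 (y) x 34 mm tall, from height 114 to 148 mm. Grip it from above, fingers pointing down and closing along y (24 mm).
- frame: Pale wood cabinet frame fixed on the table, outside 96 (x) x 176 (y) x 150 mm tall, floor 8 mm thick. Origin on the table straight below the hook; z up, x out of its open front, away from the pegboard back. Not to be touched. The carrier in a gripper goes in only from above.
- opening (a point): Centre of the opening in the frame's top, at the rails' top (height 150 mm), straight above the hook; axes as the frame. Opening 64 mm in x, 140 mm in y; rails 18 mm thick. Fingers opened along y fit in it if under 130 mm over their backs; opened wide along x they strike the rails. With the bar home, the tab's top is 15 to 35 mm above the rails.
- board: Pegboard panel, fixed as the cabinet's back; origin and axes as the frame; its face is at x = -33 mm. It carries the rigid steel J hook, 16 mm wide (y), open upward, arm along +x, centred on y = 0. The hook's U has its back wall at x = -4 mm (leaning back at the top) and its tip from x = +5 mm. Lower the bar (along y) into it at x = -1 to +3 mm, best +1. Over 20 N on the hook is too hard.
- hook_low (a point): Point fixed on the board, 85 mm above the table: where the bar's middle lies when home if the hook is clamped at its lowest; axes as the board. The hook is clamped 0 to 20 mm higher than this, differently each time and not measured: it must be felt (or seen). Once the bar meets the hook's bottom the force rises steeply (5 N or more per mm).
- gate (a joint): The hook's sprung gate, a steel wedge on the tip side sliding along +x: 0 = shut, 0.009 m = wide open; spring 5 N shut, 7 N open. Its slope runs from 42 to 6 mm above the home bar axis. The descending bar meets it 25 to 42 mm above home, pushes it open 3 to 7 mm (3 to 8 N downward); 6 mm above home the bar passes its nose, is drawn down (pull to 10 N), and the gate snaps shut over it. The carrier's weight does not open it.
- jarrito: Clay cup with a handle, 72 mm across, 72 mm tall; origin under its centre. To be left alone.
- pencil_tin: Round steel tin 66 mm across, 95 mm tall, pencils up to 145 mm; origin under its centre. To be left alone.
- toy_car: Hard plastic toy car 72 x 36 x 35 mm; origin under its centre. To be left alone.
- spice_jar: Glass jar 48 mm across, 85 mm tall; origin under its centre. To be left alone.
- honey_jar: Glass jar 44 mm across, 75 mm tall; origin under its centre. To be left alone.
Not all that is in view belongs to the job. There is more than one size of the carrier; the job needs the largest.

How it is judged:
By the outcome, as a careful person would: the job done as asked, in the order asked, and still so for the second after the job is handed in, with the robot touching nothing.
It also fails if it takes over 53 s, if anything falls off the work surface, if the arm or the gripper's body presses on something with over 40 N, if the wrist force passes 120 N, or if a joint passes its speed limit or range.

ROBOT

A 6-joint arm with a two-finger parallel gripper is mounted at the origin on the work surface. World frame = base frame: x ahead of the robot, y to its left, z up, the work surface at z = 0. Lengths are in m, angles in rad, forces in N, time in s.
With the tool pointing down it reaches from about 0.375 to 0.9 m from the base axis. Payload 3.1 kg.
Tool frame: the origin (TCP) lies at the centre of the arm's flange, where the gripper is bolted on; the fingertips stand 182 mm ahead of it and the grasp point (between the pads) lies 164 mm ahead of it (hold_point_z is the distance from the TCP to the grasp point, in m); y points along the fingers, z is the direction in which the jaws open and shut, and the axes are right-handed (so a half turn about y gives the same grasp; the last joint's range is limited). The gripper opens to 87 mm and grips with 3 to 60 N. Pads are 19 mm wide; open, the fingers measure 117 mm over their backs; the gripper's body (75 mm by 190 mm) begins 51 mm behind the grasp point.
Start: joints at [1.135, 0.527, 1.433, -0, 1.181, -0.178], TCP at [0.159, 0.604, 0.405] pointing down, gripper open.
Joint ranges: [-3.08, 3.08], [-0.75, 2.2], [0.22, 2.44], [-1.43, 4.57], [0, 2.65], [-2.85, 2.85]. Speed limits (rad/s): [2.79, 2.79, 3.14, 3.14, 3.14, 3.14].

INTERFACE

Orientations are given as a unit quaternion [w, x, y, z].
In Python, from plant import * gives the robot as it stands. The module is installed in compiled form; this text tells all that it offers. Calls block until the motion is done:
- goto(position, orientation): joint-space move of the TCP to a pose.
- move_straight(position, rot=None, rate=0.15): straight line of the TCP; rot=None keeps the orientation; rate is the mean speed in m/s.
- goto_joints(angles): joint-space move.
- move_gripper(opening, newtons=None): finger opening in m; newtons is the grip in N (None keeps the last); returns when the fingers have stopped.
- wait(seconds).
- solve_ik(position, orientation): joint angles nearest the present ones, or None.
- state(): the state.
- read_camera(name): name is "scene" or "top" or "wrist"; returns a dict with "img" (420x560x3 uint8, red, green, blue), "intrinsics" (3x3 intrinsics, pixels), "extrinsics" (4x4, takes a point from world to camera coordinates). Camera axes: x right, y down, z forward; pixel columns grow to the right and rows downward; lengths in m; the calibration is good to about 2 mm. The wrist camera is an equidistant fisheye: a pixel r from the principal point sees the ray r / f radians off the axis. A picture is of the moment at which its call begins. There is no depth.
A pose or a line that the arm cannot do raises MotionError and nothing moves.
- close_job(): hands the job in, once; it reports no verdict.
The state is a dict: "time": time; "qpos": joint angles; "qd": joint speeds; "tau": joint torques, N m; "eef_pos": TCP position; "orientation": TCP orientation; "ft_force": force on the tool from outside, world axes, zero at the start; "torque": the same for the moment, N m; "opening": finger opening in m.
Only numpy, scipy, OpenCV 4.12 (cv2) and the standard library are available. Lean on these libraries where they do the work, as an engineer would, in place of code of your own. Each camera call takes 0.05 s, during which the arm holds its last target. There are 200 camera calls.

## Working session

There is one attempt and no reset: what is moved stays moved. The work goes in short steps, each a Python script; the robot and the scene stay as the last script left them, time stands still between calls to the robot, and variables do not carry over. Pictures are saved under pics/ and viewed, about 8 in all and at most 12, crops included, and the job is handed in when it is done.

```bash
mkdir -p pics; ls; python3 - <<'E'
from plant import *
import cv2,numpy as np
ims=[]
for n in ["scene","top"]:
    c=read_camera(n); cv2.imwrite(f"pics/{n}0.png",c["img"][:,:,::-1]); np.savez(f"{n}0.npz",**c); print(n,c["intrinsics"],c["extrinsics"])
s=state(); print(s)
E
```

```text
pics
scene [[451.90717594   0.         277.42435496]
 [  0.         451.90717594 218.87050659]
 [  0.           0.           1.        ]] [[-0.56368902  0.8259798   0.00347245  0.35829059]
 [ 0.57291943  0.39400965 -0.71869307 -0.20461881]
 [-0.59499413 -0.40312996 -0.69531879  1.29894107]
 [ 0.          0.          0.          1.        ]]
top [[471.86500889   0.         281.1536115 ]
 [  0.         471.86500889 215.5405485 ]
 [  0.           0.           1.        ]] [[-0.01373161 -0.9994155  -0.03130646 -0.05061392]
 [-0.99422402  0.01697986 -0.105973    0.54925364]
 [ 0.10644264  0.02967046 -0.99387606  0.83845854]
 [ 0.          0.          0.          1.        ]]
{'time': 0.1, 'qpos': array([ 1.13450594e+00,  5.28363797e-01,  1.43374961e+00,  7.40438898e-06,
        1.18140468e+00, -1.78513822e-01]), 'qd': array([-0.00084878, -0.00182924, -0.00324623,  0.00119089, -0.00077781,
       -0.00157708]), 'tau': array([-2.07016037e-04, -4.40983737e+01, -1.77150393e+01,  6.34757336e-02,
        5.34094695e-02, -5.03284821e-05]), 'eef_pos': array([0.1591816 , 0.60407739, 0.40388274]), 'orientation': array([-0.70059306,  0.70188926, -0.09109489,  0.09067831]), 'ft_force': array([-0.71376132, -0.29243343,  0.09779929]), 'torque': array([-0.0472244 , -0.00958695, -0.03529979]), 'opening': 0.08682695532852083}
```

View pics/scene0.png

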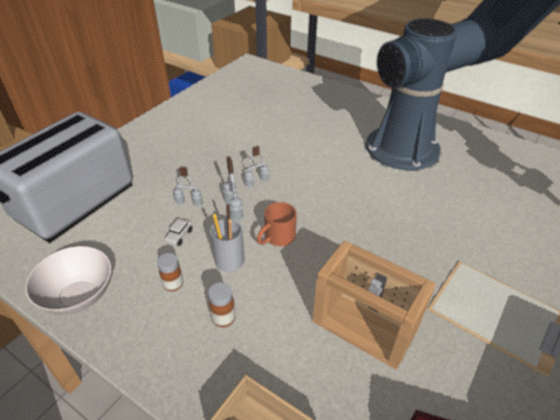

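View pics/top0.png

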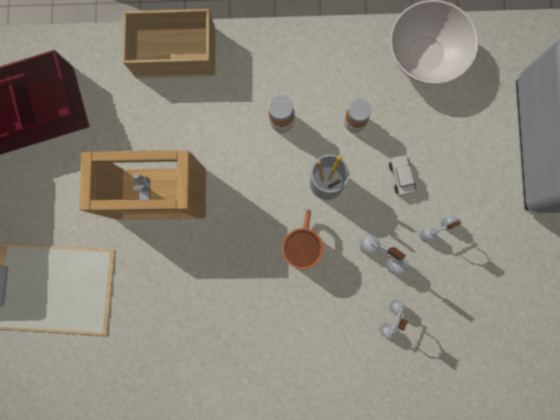

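```bash
python3 - <<'E'
import cv2,numpy as np
t=cv2.imread("pics/top0.png"); s=cv2.imread("pics/scene0.png")
def cr(im,x,y,w,h,k): return cv2.resize(im[y:y+h,x:x+w],(w*k,h*k),interpolation=cv2.INTER_CUBIC)
a=cr(t,355,205,130,150,3) # 390x450
b=cr(t,70,140,130,90,3) # 390x270
c=cr(s,160,135,130,100,3)
d=cr(s,300,230,133,133,3)
L=np.zeros((600,800,3),np.uint8)
a=cr(t,355,205,130,140,3)[:330]; a=cr(t,355,205,130,110,3)
L[:330,:390]=a; L[330:600,:390]=b
L[:300,400:790]=c; L[300:600,400:799]=cr(s,300,240,133,100,3)
L[:330,:390]=cv2.resize(t[205:345,355:485],(390,330))
cv2.imwrite("pics/crop1.png",L)
E
```

```text
(no output)
```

View pics/crop1.png

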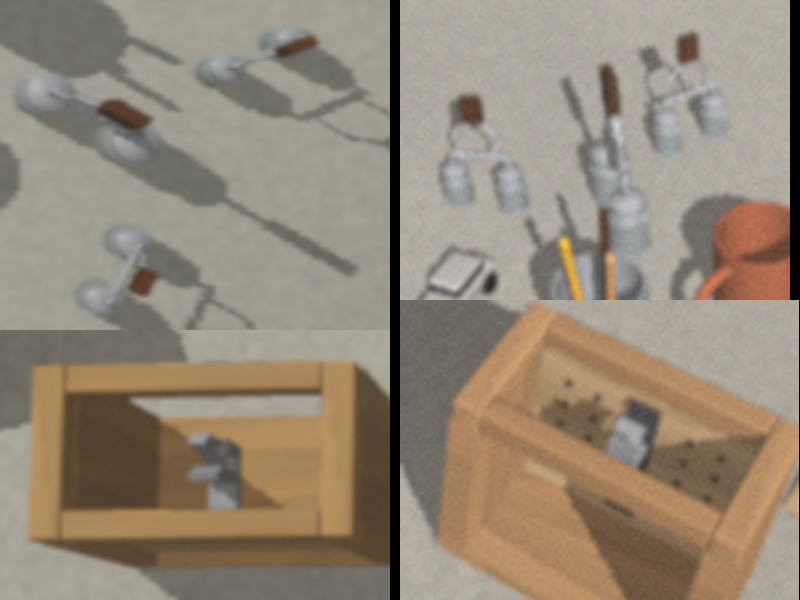

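```bash
cat > h.py <<'E'
import numpy as np,cv2
def ray(c,u,v):
    K,E=c["intrinsics"],c["extrinsics"]; p=np.linalg.inv(K)@[u,v,1.]
    R=E[:3,:3]; return -R.T@E[:3,3], R.T@p
def onz(c,u,v,z):
    o,d=ray(c,u,v); return o+d*(z-o[2])/d[2]
def tri(a,b):
    A=[];y=[]
    for o,d in (a,b):
        d=d/np.linalg.norm(d);P=np.eye(3)-np.outer(d,d);A.append(P);y.append(P@o)
    return np.linalg.lstsq(np.vstack(A),np.hstack(y),rcond=None)[0]
def blob(img,box,f):
    x,y,w,h=box; m=f(img[y:y+h,x:x+w].astype(int)).astype(np.uint8)
    n,l,s,c=cv2.connectedComponentsWithStats(m); i=1+np.argmax(s[1:,4]); return c[i]+[x,y],s[i],(l==i)
brown=lambda p:(p[...,0]-p[...,2]>25)&(p[...,0]<140)
E
python3 - <<'E'
from h import *
t=dict(np.load("top0.npz"));s=dict(np.load("scene0.npz"))
bt=blob(t["img"],(385,240,30,25),brown); bs=blob(s["img"],(222,150,16,24),brown)
print(bt[0],bt[1],bs[0],bs[1])
print("tab tri",tri(ray(t,*bt[0]),ray(s,*bs[0])), "tab on z=.14",onz(t,*bt[0],.14))
a=onz(t,370,245.3,.05);b=onz(t,397.3,265.2,.05);print("shakers",a,b,(a+b)/2,np.linalg.norm(a-b),np.degrees(np.arctan2(*(b-a)[[1,0]])))
for q in [(403,308+6),(440,230)]: pass
P=[(32,367),(352,363),(355,540),(30,540),(66,392),(323,388),(323,510),(64,512)]
W=np.array([onz(t,70+x/3,140+(y-330)/3,.15) for x,y in P]);print(W.round(4))
for W4 in (W[:4],W[4:]):
    print(W4.mean(0),cv2.minAreaRect((W4[:,:2]*1000).astype(np.float32)))
# hook tip in scene/top
for n,(u,v) in dict(jar=(281,105),jar2=(359,109),cup=(302,248),tin=(329,178)).items(): print(n,onz(t,u,v,.08))
E
```

```text
[396.46938776 252.3877551 ] [ 3  7 17 12 98] [229.92727273 164.47272727] [ 5  7  6 16 55]
tab tri [ 0.47419561 -0.24323879  0.13176921] tab on z=.14 [ 0.47503886 -0.24315685  0.14      ]
shakers [ 0.49048361 -0.21617794  0.05      ] [ 0.45483609 -0.26272559  0.05      ] [ 0.47265985 -0.23945176  0.05      ] 0.058629592435645486 -127.44592572958616
[[0.6441 0.2613 0.15  ]
 [0.6425 0.0871 0.15  ]
 [0.5468 0.0848 0.15  ]
 [0.5498 0.2594 0.15  ]
 [0.6299 0.2423 0.15  ]
 [0.6292 0.1027 0.15  ]
 [0.5631 0.102  0.15  ]
 [0.5646 0.2415 0.15  ]]
[0.59580024 0.17315123 0.15      ] ((595.4216918945312, 173.05380249023438), (177.39344787597656, 95.7606430053711), 89.4958724975586)
[0.59669833 0.17210443 0.15      ] ((596.5162353515625, 172.152587890625), (140.613037109375, 66.0674819946289), 89.7045669555664)
jar [ 0.7397806  -0.06304156  0.08      ]
jar2 [ 0.72912813 -0.20027935  0.08      ]
cup [ 0.4863886  -0.09554454  0.08      ]
tin [ 0.60700564 -0.14461075  0.08      ]
```

```bash
cat >> h.py <<'E'
from scipy.spatial.transform import Rotation as Ro
def quat(deg):
    c,s=np.cos(np.radians(deg)),np.sin(np.radians(deg))
    M=np.array([[s,0,c],[-c,0,s],[0,-1,0]])
    q=Ro.from_matrix(M).as_quat(); return q[[3,0,1,2]]
def wray(c,u,v):
    K,E=c["intrinsics"],c["extrinsics"]; x=(u-K[0,2])/K[0,0];y=(v-K[1,2])/K[1,1]
    r=np.hypot(x,y)+1e-12; p=np.array([x/r*np.sin(r),y/r*np.sin(r),np.cos(r)]); R=E[:3,:3]
    return -R.T@E[:3,3], R.T@p
def wonz(c,u,v,z):
    o,d=wray(c,u,v); return o+d*(z-o[2])/d[2]
def wproj(c,P):
    K,E=c["intrinsics"],c["extrinsics"]; p=E[:3,:3]@np.asarray(P)+E[:3,3]
    th=np.arctan2(np.hypot(p[0],p[1]),p[2]); a=np.arctan2(p[1],p[0])
    return np.array([K[0,2]+K[0,0]*th*np.cos(a),K[1,2]+K[1,1]*th*np.sin(a)])
E
python3 - <<'E'
from plant import *
from h import *
for th in (53,-127): print(th,solve_ik([.474,-.2425,.42],quat(th)), solve_ik([.596,.1725,.42],quat(th+36.4)))
goto([.474,-.2425,.42],quat(53)) if solve_ik([.474,-.2425,.42],quat(53)) is not None else goto([.474,-.2425,.42],quat(-127))
s=state();print(s["time"],s["eef_pos"],s["ft_force"],s["qpos"])
c=read_camera("wrist");np.savez("w1.npz",**c);cv2.imwrite("pics/w1.png",c["img"][:,:,::-1]);print(c["intrinsics"],c["extrinsics"])
print(wproj(c,[.474,-.2425,.14]))
E
```

```text
53 [-6.82905575e-01  3.84136276e-01  1.64650006e+00 -4.44089210e-16
  1.11095632e+00 -1.60793008e+00] [ 1.01863695e-01  5.05212184e-01  1.42775681e+00 -4.44089210e-16
  1.20862366e+00 -1.45846066e+00]
-127 [-6.82905575e-01  3.84136276e-01  1.64650006e+00 -4.44089210e-16
  1.11095632e+00  1.53366257e+00] [ 1.01863695e-01  5.05212184e-01  1.42775681e+00 -4.44089210e-16
  1.20862366e+00  1.68313200e+00]
3.2583 [ 0.47430327 -0.2418759   0.4200013 ] [-0.44336047  0.32067083 -0.65326482] [-6.81649042e-01  3.84114033e-01  1.64653430e+00  1.92995650e-04
  1.11097049e+00 -1.60786111e+00]
[[325.1922621    0.         276.7760388 ]
 [  0.         325.1922621  212.46774809]
 [  0.           0.           1.        ]] [[ 0.60163053  0.79877386  0.00101602 -0.09284006]
 [ 0.77527937 -0.58423994  0.24001166 -0.54266677]
 [ 0.19230863 -0.14361064 -0.97076947  0.27825523]
 [ 0.          0.          0.          1.        ]]
[275.28827931 212.58344755]
```

View pics/w1.png

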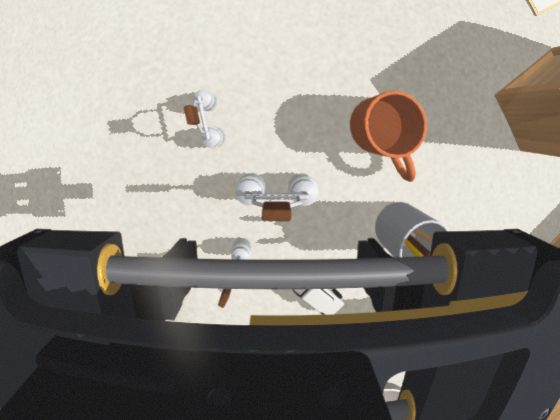

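```bash
python3 - <<'E'
from h import *
c=dict(np.load("w1.npz"))
for a,b in [((250,190),(303,188)),((205,101),(212,137))]:
    A=wonz(c,*a,.05);B=wonz(c,*b,.05);print(A,B,(A+B)/2,np.linalg.norm(A-B),np.degrees(np.arctan2(*(B-A)[[1,0]])))
b=blob(c["img"],(255,198,45,30),brown);print(b[0],b[1])
m=b[2];cn=cv2.findContours(m.astype(np.uint8),0,1)[0];cn=max(cn,key=cv2.contourArea);print(cv2.minAreaRect(cn))
# top-face edge: rays for top / bottom rows
x,y=255,198
ys,xs=np.where(m);print(xs.min()+x,xs.max()+x,ys.min()+y,ys.max()+y)
print("centre z=.14",wonz(c,*b[0],.14))
top=(ys.min()+y,);
for v in (ys.min()+y-.5,ys.max()+y+.5): print(v,wonz(c,b[0][0],v,.148),wonz(c,b[0][0],v,.114))
E
```

```text
[ 0.45458052 -0.26294719  0.05      ] [ 0.48772853 -0.21526158  0.05      ] [ 0.47115453 -0.23910439  0.05      ] 0.058075019236022526 55.19541696923111
[ 0.34692561 -0.2420868   0.05      ] [ 0.38313933 -0.26014122  0.05      ] [ 0.36503247 -0.25111401  0.05      ] 0.0404647458161408 -26.498632070428577
[276.41796875 211.43945312] [  7   4  29  19 512]
((21.0, 13.0), (18.0, 28.0), 90.0)
262 290 202 220
centre z=.14 [ 0.47378505 -0.2411708   0.14      ]
201.5 [ 0.46574434 -0.23511087  0.148     ] [ 0.4714924  -0.23944492  0.114     ]
220.5 [ 0.47822109 -0.24451337  0.148     ] [ 0.48564944 -0.25011369  0.114     ]
```

```bash
python3 - <<'E'
from plant import *
from h import *
def S(m): s=state();print(m,round(s["time"],2),s["eef_pos"].round(4),s["ft_force"].round(2),s["torque"].round(3),round(s["opening"],4))
p=np.array([.4742,-.2424,.42]);q=quat(54)
move_straight([*p[:2],.298],q,rate=.1);S("down")
move_gripper(.0,50);S("grip")
move_straight([*p[:2],.36],rate=.08);S("up")
move_straight([*p[:2],.50],rate=.2);S("up2")
goto([.596,.1725,.50],quat(89.4));wait(.2);S("above")
for n in ("wrist","top","scene"):
    c=read_camera(n);np.savez(n+"2.npz",**c);cv2.imwrite(f"pics/{n}2.png",c["img"][:,:,::-1])
a,b=cv2.imread("pics/wrist2.png"),cv2.imread("pics/top2.png")[90:290,60:340]
L=np.zeros((600,800,3),np.uint8);L[:300,:400]=cv2.resize(a,(400,300));L[:300,400:]=cv2.resize(b,(400,300))
sc=cv2.imread("pics/scene2.png")[120:380,260:460];L[300:,:400]=cv2.resize(sc,(400,300));cv2.imwrite("pics/m2.png",L[:])
E
```

```text
down 4.67 [ 0.4744 -0.2425  0.2986] [-0.48 -0.93  1.04] [-0.057  0.013 -0.028] 0.0873
grip 5.72 [ 0.4742 -0.2424  0.298 ] [ 0.77 -0.17  0.32] [-0.041  0.009 -0.011] 0.0237
up 6.65 [ 0.474  -0.2423  0.3596] [ 0.17  0.62 -1.45] [-0.061 -0.058 -0.014] 0.0232
up2 7.5 [ 0.4738 -0.2421  0.4986] [-0.4  -0.14 -2.81] [-0.05   0.021  0.05 ] 0.0232
above 9.29 [0.5962 0.1713 0.5001] [ 0.6  -0.18 -1.78] [ 0.023 -0.011  0.009] 0.0235
```

View pics/m2.png

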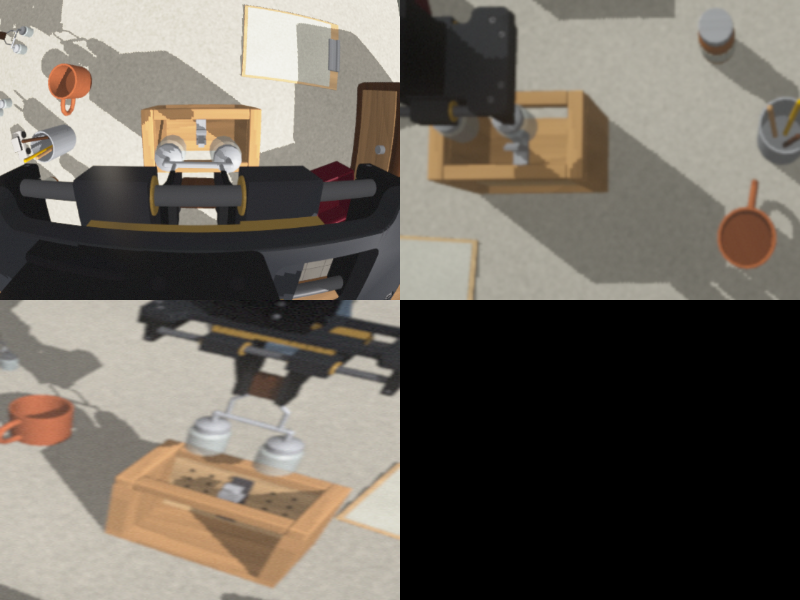

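```bash
python3 - <<'E'
from plant import *
from h import *
move_straight([.5965,.1725,.462],quat(89.4),rate=.1);wait(.3)
s=state();print(s["time"],s["eef_pos"])
c=read_camera("wrist");np.savez("w3.npz",**c)
np.save("w3pose.npy",s["eef_pos"])
im=c["img"][130:280,185:385,::-1];cv2.imwrite("pics/w3.png",cv2.resize(im,(800,600),interpolation=cv2.INTER_CUBIC))
bar=s["eef_pos"]-[0,0,.23]
for k in (-.022,0,.022): print(k,(wproj(c,bar+[0,k,0])-[185,130])*4)
for z in (.085,.105): print(z,(wproj(c,[bar[0],bar[1],z])-[185,130])*4)
E
```

```text
10.275 [0.59658965 0.17255493 0.46271164]
-0.022 [238.09323868 398.99756959]
0 [367.7776309  397.78667137]
0.022 [497.50736107 396.12491273]
0.085 [367.05207459 243.10348595]
0.105 [367.11485527 256.45967379]
```

View pics/w3.png

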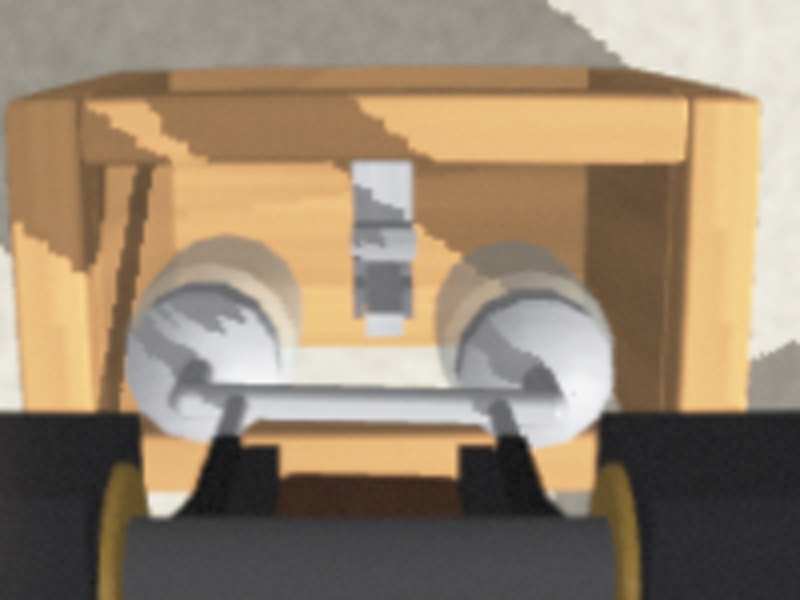

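```bash
python3 - <<'E'
from h import *
c=dict(np.load("w3.npz"));f=lambda u,v,z:wonz(c,185+u/4,130+v/4,z).round(4)
print("cam",wray(c,0,0)[0])
for n,u,v in [("backinner",383,160),("frontinner",370,437),("BLj",82,130),("BRj",688,130),("out L",12,110),("outR",755,110),("backouter",383,95),("frontouter",370,490),("L in",92,300),("R in",678,300),("Lout",20,300),("Rout",752,300)]: print(n,f(u,v,.15))
for z in (.12,.13,.14): print(z,[f(383,v,z) for v in (224,310,335)], f(352,260,z),f(414,260,z))
for u,v in [(180,403),(372,403),(565,403)]: print("bar",f(u,v,.2327))
print(f(202,350,.2165),f(535,350,.2165))
E
```

```text
cam [0.5323108  0.17298449 0.44309247]
backinner [0.5658 0.1765 0.15  ]
frontinner [0.6316 0.1728 0.15  ]
BLj [0.5575 0.1077 0.15  ]
BRj [0.5589 0.2467 0.15  ]
out L [0.5522 0.0912 0.15  ]
outR [0.5539 0.2629 0.15  ]
backouter [0.5511 0.1766 0.15  ]
frontouter [0.6451 0.1727 0.15  ]
L in [0.5974 0.108  0.15  ]
R in [0.599  0.2457 0.15  ]
Lout [0.5972 0.0904 0.15  ]
Rout [0.5991 0.2641 0.15  ]
0.12 [array([0.5855, 0.1767, 0.12  ]), array([0.6077, 0.1765, 0.12  ]), array([0.6143, 0.1764, 0.12  ])] [0.5946 0.1687 0.12  ] [0.5948 0.1844 0.12  ]
0.13 [array([0.5838, 0.1765, 0.13  ]), array([0.6053, 0.1764, 0.13  ]), array([0.6117, 0.1763, 0.13  ])] [0.5927 0.1689 0.13  ] [0.5928 0.1841 0.13  ]
0.14 [array([0.5822, 0.1764, 0.14  ]), array([0.603 , 0.1763, 0.14  ]), array([0.6092, 0.1762, 0.14  ])] [0.5907 0.169  0.14  ] [0.5909 0.1837 0.14  ]
bar [0.5972 0.1405 0.2327]
bar [0.5975 0.1733 0.2327]
bar [0.598  0.2062 0.2327]
[0.5922 0.1426 0.2165] [0.5929 0.2029 0.2165]
```

```bash
python3 - <<'E'
from plant import *
from h import *
move_straight([.5984,.1763,.462],rate=.05);move_straight([.5984,.1763,.385],rate=.06);wait(.3)
s=state();print(s["time"],s["eef_pos"],s["ft_force"],s["torque"])
c=read_camera("wrist");np.savez("w4.npz",**c)
im=c["img"][110:260,185:385,::-1];cv2.imwrite("pics/w4.png",cv2.resize(im,(800,600),interpolation=cv2.INTER_CUBIC))
sc=read_camera("scene");np.savez("s4.npz",**sc)
bar=s["eef_pos"]-[0,0,.23]
for z in (.155,.13,.105,.085): print(z,(wproj(c,[bar[0],bar[1],z])-[185,110])*4)
E
```

```text
12.3083 [0.59841826 0.17628638 0.38521061] [ 0.29557224  0.81553217 -1.21854956] [ 0.07478616  0.03054966 -0.01979851]
0.155 [367.70021474 478.76056552]
0.13 [367.53987202 439.8839963 ]
0.105 [367.40819559 407.99145777]
0.085 [367.31876034 386.34713649]
```

View pics/w4.png

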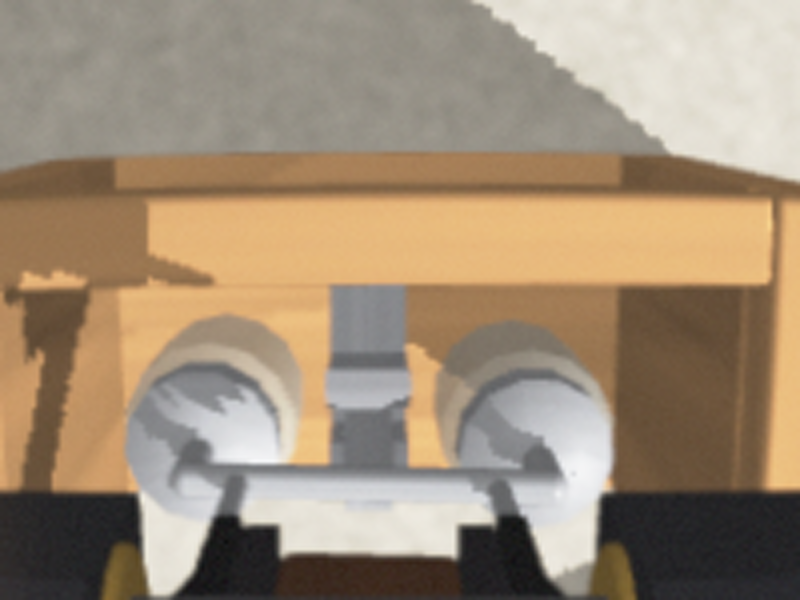

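```bash
python3 - <<'E'
from h import *
c=dict(np.load("w4.npz"));f=lambda u,v,z:wonz(c,185+u/4,110+v/4,z).round(4)
print("cam",wray(c,0,0)[0])
print("rail back inner/outer",f(369,285,.15),f(369,193,.15),f(50,285,.15),f(700,285,.15)); print("bar",f(369,483,.155),f(180,480,.155),f(565,480,.155))
for z in (.10,.11,.12,.13,.14): print(z,[f(369,v,z)[0] for v in (353,370,405,505)],f(330,390,z)[1],f(408,390,z)[1],"w",f(408,390,z)[1]-f(330,390,z)[1])
s=dict(np.load("s4.npz"));im=s["img"][230:350,300:460,::-1];cv2.imwrite("pics/s4.png",cv2.resize(im,(800,600),interpolation=cv2.INTER_CUBIC))
E
```

```text
cam [0.53411145 0.17675396 0.36565143]
rail back inner/outer [0.5661 0.1769 0.15  ] [0.5507 0.177  0.15  ] [0.5651 0.1225 0.15  ] [0.5663 0.2335 0.15  ]
bar [0.5992 0.1765 0.155 ] [0.5984 0.1443 0.155 ] [0.5991 0.21   0.155 ]
0.1 [np.float64(0.5879), np.float64(0.5915), np.float64(0.599), np.float64(0.6211)] 0.1685 0.1848 w 0.01629999999999998
0.11 [np.float64(0.5858), np.float64(0.5893), np.float64(0.5966), np.float64(0.6178)] 0.1688 0.1845 w 0.015699999999999992
0.12 [np.float64(0.5838), np.float64(0.5872), np.float64(0.5941), np.float64(0.6146)] 0.1691 0.1842 w 0.015100000000000002
0.13 [np.float64(0.5818), np.float64(0.585), np.float64(0.5917), np.float64(0.6113)] 0.1694 0.1839 w 0.014500000000000013
0.14 [np.float64(0.5798), np.float64(0.5828), np.float64(0.5892), np.float64(0.608)] 0.1697 0.1836 w 0.013900000000000023
```

View pics/s4.png

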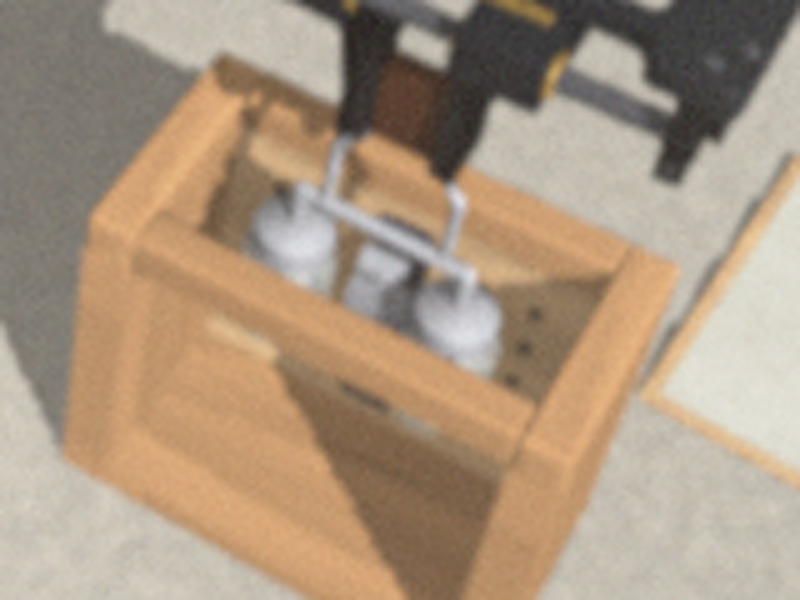

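```bash
cat > press.py <<'E'
from plant import *
from h import *
def F(n=4):
    a=[]
    for _ in range(n): wait(.01); a.append(state()["ft_force"])
    return np.mean(a,0)
def press(z,zmin,stop,base,fine=.0005):
    x,y=.5984,.1763; log=[];Fz=0
    while z>zmin:
        z-= .001 if abs(Fz)<1.5 else fine
        move_straight([x,y,z],rate=.012); f=F()-base; Fz=f[2]
        log.append((round(z-.23,4),*f.round(1),round(state()["eef_pos"][2]-.23,4)))
        if Fz>=stop: break
    return z,log
E
python3 - <<'E'
from press import *
move_gripper(0,60); b=F(10); np.save("base.npy",b); print("base",b)
move_straight([.5984,.1763,.378],rate=.03)
z,log=press(.378,.338,9,b)
for l in log: print(*l)
s=state();print(s["time"],s["eef_pos"],s["torque"].round(2),z)
E
```

```text
base [ 0.03911915  0.18611386 -1.98914574]
0.147 -0.1 -0.2 0.3 0.147
0.146 -0.1 -0.1 0.5 0.146
0.145 -0.1 -0.3 0.3 0.1449
0.144 0.2 -0.3 0.6 0.1439
0.143 -0.1 -0.5 0.2 0.1429
0.142 0.1 -0.1 0.3 0.1419
0.141 0.0 -0.4 0.3 0.141
0.14 -0.3 -0.4 0.7 0.1399
0.139 -0.7 -0.2 0.1 0.1389
0.138 0.1 0.1 -0.0 0.1379
0.137 -0.3 0.1 0.1 0.1369
0.136 0.1 -0.4 0.2 0.1359
0.135 -0.4 -0.2 0.3 0.1349
0.134 -0.7 -0.1 -0.3 0.1339
0.133 -0.8 -0.3 0.1 0.1329
0.132 -1.0 -0.1 0.3 0.1319
0.131 -1.6 -0.4 0.8 0.1309
0.13 -2.2 -0.2 0.9 0.1299
0.129 -3.0 -0.2 1.9 0.1289
0.1285 -3.2 0.1 2.2 0.1285
0.128 -3.7 -0.1 3.2 0.128
0.1275 -4.5 0.2 3.3 0.1274
0.127 -4.5 0.2 3.8 0.1269
0.1265 -5.2 -0.5 4.0 0.1264
0.126 -4.6 -0.0 4.5 0.1259
0.1255 -5.0 -0.2 4.2 0.1254
0.125 -5.2 0.5 4.0 0.1249
0.1245 -5.2 0.3 3.8 0.1244
0.124 -5.3 -0.6 4.4 0.1239
0.1235 -5.2 -0.3 3.7 0.1234
0.123 -5.3 -0.2 4.5 0.1229
0.1225 -5.2 -0.1 3.9 0.1224
0.122 -5.5 -0.6 4.7 0.122
0.1215 -5.4 -0.3 4.9 0.1214
0.121 -5.5 0.5 4.8 0.1209
0.1205 -4.9 -0.1 4.4 0.1204
0.12 -5.6 0.1 4.6 0.1199
0.1195 -5.5 0.2 4.3 0.1194
0.119 -5.7 0.3 4.6 0.1189
0.1185 -5.1 0.3 4.5 0.1184
0.118 -5.5 -0.1 4.7 0.1179
0.1175 -5.3 -0.1 4.7 0.1174
0.117 -5.0 -0.1 4.3 0.1169
0.1165 -5.4 -0.4 4.3 0.1164
0.116 -5.4 -0.3 4.4 0.1159
0.1155 -5.7 0.4 4.7 0.1154
0.115 -5.6 -0.0 4.5 0.1148
0.1145 -5.5 0.2 4.2 0.1143
0.114 -5.5 0.1 4.7 0.1139
0.1135 -5.2 -0.2 4.1 0.1134
0.113 -5.3 -0.4 4.7 0.1128
0.1125 -5.6 0.1 4.5 0.1124
0.112 -6.0 0.3 4.5 0.1118
0.1115 -4.9 0.1 4.3 0.1114
0.111 -5.7 -0.1 4.3 0.1109
0.1105 -5.5 -0.2 4.6 0.1103
0.11 -5.3 0.1 4.3 0.1099
0.1095 -5.7 0.3 4.4 0.1094
0.109 -5.6 0.4 4.4 0.1089
0.1085 -5.6 -0.1 5.1 0.1083
0.108 -6.0 -0.1 4.1 0.1079
30.375 [0.59808334 0.1762947  0.3378623 ] [0.04 1.25 0.01] 0.33799999999999997
```

```bash
python3 - <<'E'
from press import *
b=np.load("base.npy"); z=.338; snapped=False; Fz=4.4
while z>.306:
    st=.002 if not snapped else (.001 if Fz<1 else .0005)
    z-=st; move_straight([.5984,.1763,z],rate=.015); f=F(2)-b; Fz=f[2]
    s=state(); print(round(z-.23,4),f.round(1),round(s["eef_pos"][2]-.23,4),round(s["time"],2))
    if Fz<1 or abs(f[0])<2: snapped=True
    if Fz>=8.5: break
E
```

```text
0.106 [-5.2 -0.3  3.8] 0.1057 30.68
0.104 [-5.   0.4 -1.4] 0.103 30.98
0.103 [-4.1 -0.3 -4.9] 0.1019 31.24
0.102 [-1.1 -0.4 -6.1] 0.1019 31.51
0.101 [-0.7 -0.7 -3.1] 0.1017 31.77
0.1 [-0.7 -0.2  0.3] 0.1008 32.04
0.099 [ 0.5 -0.3  0.5] 0.0993 32.31
0.098 [-0.5  0.2  6.8] 0.0991 32.58
0.0975 [-1.4 -0.5  9.8] 0.099 32.84
```

```bash
python3 - <<'E'
from press import *
b=np.load("base.npy")
for i in range(8):
    f=F(8)-b; print(round(state()["time"],2),f.round(1))
z=.3275
for i in range(5):
    z+=.0005; move_straight([.5984,.1763,z],rate=.015); f=F(3)-b; print(z,f.round(1))
    if f[2]<1: break
move_gripper(.045); f=F(3);s=state();print(f,s["opening"],s["time"])
c=read_camera("wrist");np.savez("w5.npz",**c)
im=c["img"][110:260,185:385,::-1];cv2.imwrite("pics/w5.png",cv2.resize(im,(800,600),interpolation=cv2.INTER_CUBIC))
E
```

```text
32.91 [-1.2 -0.2  9.6]
32.98 [-1.4 -0.3  9.4]
33.04 [-1.2 -0.7  9.4]
33.11 [-1.4 -0.6  9.4]
33.17 [-1.8 -0.6  9.5]
33.24 [-1.4 -0.2  9.5]
33.31 [-1.3 -0.7  9.2]
33.38 [-1.6 -0.3  9.6]
0.328 [-0.8 -0.1  8.1]
0.3285 [-0.6 -0.4  7.1]
0.329 [ 0.9 -0.4  4.9]
0.3295 [0.8 0.1 2.9]
0.33 [-0.1 -0.3  0.2]
[-0.21847235 -0.19746976  0.05203177] 0.04481464544905781 35.475
```

View pics/w5.png

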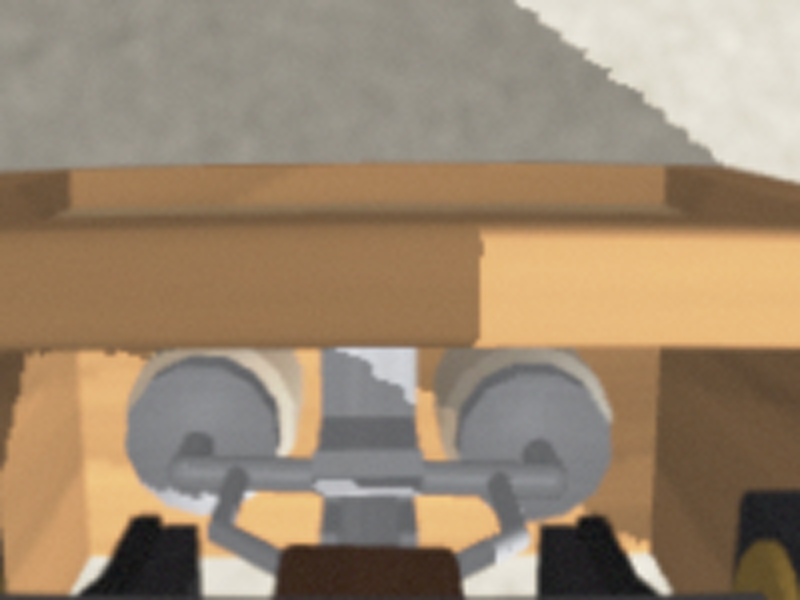

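The picture shows the bar seated in the hook at about (368, 475), with the gate covering it. The shakers hang freely on either side, and the fingers at (165, 560) and (575, 560) are clear of the tab. Next I retreat straight up.

```bash
python3 - <<'E'
from press import *
p=state()["eef_pos"]
move_straight([p[0],p[1],.36],rate=.06);print(F(3).round(2))
move_straight([p[0],p[1],.47],rate=.15);goto([.45,.10,.50],quat(89.4));wait(.5)
print(state()["time"],F(3).round(2))
ims=[read_camera(n)["img"][:,:,::-1] for n in("scene","top")]
L=np.hstack([cv2.resize(ims[0][210:390,290:460],(400,420)),cv2.resize(ims[1][120:260,60:200],(400,420))])
cv2.imwrite("pics/fin.png",L)
E
```

```text
[0.12 0.12 0.36]
38.3 [-0.13 -0.   -0.53]
```

View pics/fin.png

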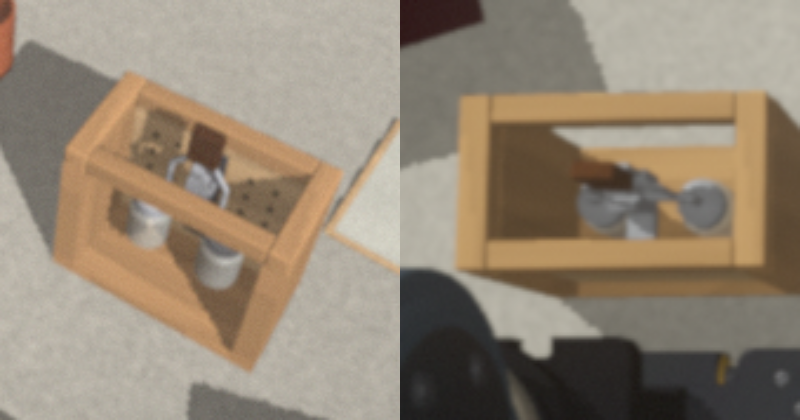

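```bash
python3 -c "
from plant import *
print(close_job(), state()['time'])"
```

```text
the job is handed in; nothing more can be done
the job is handed in; nothing more can be done
```

The largest carrier now hangs on the snap hook inside the cabinet. I handed the job in at about 38 s of the 53 s allowed; no verdict came back.

- **Pressing down:** The gate resisted with up to 5 N. The force then fell to about −6 N as the bar was drawn in, and the sideways force dropped from about −5 N to near zero, as when the gate snaps shut. The bar came to rest about 99 mm above the table, roughly 14 mm above the hook's lowest setting.
- **Holding:** I held it at 9.2–9.6 N for just over 0.5 s. The highest push I read was 9.8 N. Before letting go I eased the force to about zero.
- **Last checks:** The close-up after release showed the bar under the gate with the fingers clear. After the arm moved away, the scene and top views showed the carrier hanging clear of the frame, and the wrist force was near zero.

**Less sure:**
- The top and wrist cameras disagreed by about 2 mm in x and 4–5 mm in y on where the opening is. I used the wrist camera, and the way the bar went in agreed with it.
- I judged the frame untouched from the pictures and forces, and did not measure the other things again at the end.

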